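# Park the tall measuring cylinder in its corral

### The job

Put the tall measuring cylinder away in the low three-walled grey corral: draw the corral's sliding bar open by its upright black handle, slide the cylinder slowly along the bench into the corral without lifting it or letting it tip, then slide the bar fully shut in front of it. The cylinder must end up standing upright and released inside; leave the flask and the two beakers where they stand.

Things in the scene. Friction and masses are not known exactly. Their poses are not given: they have to be found in the camera images.
- cylinder_250: tallest loose thing: tube 40 mm in diameter from 10 to 232 mm up, white paper hood to 266 mm, six-sided foot about 77 mm across (treat as round), 10 mm thick; 0.19 to 0.3 kg. Origin: centre of the foot's underside, z up the tube. Slides on the bench with friction 0.48 to 0.72: a push on the tube above about 50 mm can tip it; on the foot, or the tube just above it, it slides upright and stops where the push stops.
- corral: grey fixed corral without floor: walls 50 mm high, 8 mm thick round an inner space 120 x 120 mm, open at its -x side. Origin: on the bench, centre of the inner space; x points from the mouth to the back wall (away from the robot, some yaw), y to the left, z up. Inner faces: back x = +60 mm, sides y = -60, +60 mm; the side walls end at x = -60 mm.
- bar (a joint): travel in m of the flat steel bar (10 mm thick, 5 to 35 mm above the bench) along the corral's +y (to the left): 0 shut, right across the mouth; 0.13 fully open, mouth free. About 1.5 N friction, damping 6 N s/m, stays where left, end stops at 0 and 0.13. It crosses the mouth at corral x = -68 to -58 mm.
- bar_handle (a point): on the axis of the bar's upright black handle, 50 mm above the bench: a round post 15 mm in diameter from 12 to 67 mm up, with a head 22 mm in diameter to 82 mm. It stands at corral x = -100 mm, y = +10 mm + bar travel, clear in front of the bar. Push it sideways or pinch it.
- corral_mouth (a point): middle of the corral's mouth on the bench (corral x = -63 mm, y = 0). The bar's aluminium guide channel, 44 mm high, lies left of the mouth at corral x = -76 to -52 mm, y = +68 to +180 mm; the open bar's tail sticks out to y = +313 mm. A keeper 36 mm high for the bar's end stands at its right, x = -74 to -60, y = -58 to -72 mm. Nothing fixed crosses the mouth.
- flask_500: bystander, loose: conical flask 104 mm in diameter, 196 mm high; origin at the centre of its underside
- beaker_400: bystander, loose: tall beaker 80 mm in diameter, 157 mm high; origin at the centre of its underside
- beaker_50: bystander, loose: small beaker 46 mm in diameter, 57 mm high; origin at the centre of its underside
There are look-alikes about, which are no part of the job. What is shaped like the cylinder_250 but turquoise is not meant.

How it is judged:
By the outcome, as a careful person would: the job done as asked, in the order asked, and still so for the second after the job is handed in, with the robot touching nothing.
It also fails if it takes over 72 s, if anything falls off the work surface, if the arm or the gripper's body presses on something with over 40 N, if the wrist force passes 120 N, or if a joint passes its speed limit or range.

### The arm

A 7-joint arm with a two-finger parallel gripper is mounted at the origin on a cart in front of the work surface, level with it; the furniture and walls round the work are solid. World frame = base frame: x ahead of the robot, y to its left, z up, the work surface at z = 0. Lengths are in m, angles in rad, forces in N, time in s.
With the tool pointing down it reaches from about 0.425 to 0.925 m from the base axis. Payload 6.8 kg.
Tool frame: the origin (TCP) lies on the centre line of the jaws, within the pads' length; the fingertips stand 14 mm ahead of it and the grasp point (between the pads) lies 5 mm behind it (r.nose_length is the distance from the TCP to the fingertips, in m); z points along the fingers, y is the direction in which the jaws open and shut (so a half turn about z gives the same grasp; the last joint's range is limited). The gripper opens to 85 mm and grips with 20 to 120 N. Pads are 22 mm wide; open, the fingers measure 114 mm over their backs; the gripper's body (76 mm by 85 mm) begins 54 mm behind the grasp point. The pads swing forward as they close: fully open they stand 13 mm farther back than shut.
Start: joints at [-0.108, 0.477, 0.022, 1.555, -0.011, 1.109, -0.083], TCP at [0.675, 0, 0.245] pointing down, gripper open.
Joint ranges: [-2.96, 2.96], [-0.34, 2.1], [-1.41, 1.46], [0.24, 2.44], [-1.37, 4.51], [0.17, 1.92], [-2.96, 2.96]. Speed limits (rad/s): [2.39, 2.39, 3.14, 3.14, 3.14, 3.14, 3.14].

### API

Orientations are given as a rotation vector (axis times angle).
In Python, from bench import r, imaging, look_for, outline_of gives the robot as it stands. The module is installed in compiled form; this text tells all that it offers.
- The arm moves only by the tool carry_out, never from a script. Its arguments are lists of equal length, an entry for each row: "offset": the shift along the tool's x, y, z as a fraction of full scale, a list of three; "turn": the turn, a rotation vector about the tool's x, y, z as a fraction of full scale, a list of three. A call has 1 to 8 rows; each row is the pose to reach, as a shift and turn from the pose commanded when the call began, along the tool's axes at that moment; what a row does not reach only later rows make up. Full scale, the value 1, is 0.5 m for a shift and 1.5 rad for a turn. A row lasts 1/10 s, in which the tool goes at most 50 mm and 8.59 degrees, less where a joint would pass 70% of its speed; a pose out of reach is approached as far as the arm can. A call with a number of a shift or a turn outside -1 to 1 is refused whole. A call with a gripper value outside its range is refused whole. "hand" is the closure, from 0 (fully open) to 1 (shut), set as the call begins (left out, the last holds). The fingers move at their own pace and stop on an object; "force" is the grip in N (left out, the last holds). Time passes only in rows, so rows that repeat a pose let the fingers close. It gives the time, the measured TCP pose, the force and the opening at its end, in the units of the state.
- r.get_obs(): the state, without advancing time (a new reading comes with each control period).
- imaging.grab_frame(name): name is "scene" or "side" or "wrist"; returns a dict with "pixels" (384x512x3 uint8, red, green, blue), "fx", "fy", "cx", "cy" (pixels), "k1" (the pictures are not rectified: a ray, as slopes to the right and down, at radius r is drawn at 1 + k1 r^2 times it, then the intrinsics apply), "R" (3x3) and "t" (3): a world point X has camera coordinates R X + t. Camera axes: x right, y down, z forward; pixel columns grow to the right and rows downward; lengths in m; the calibration is good to about 2 mm. A picture is of the moment at which its call begins. There is no depth.
- r.hand_in(): hands the job in, once; it reports no verdict.
Trained networks look in the newest picture that a camera, given by its name, has taken for a name from the list of things; names that differ only in an ending like _2 or _b are one class to them, and where a whole thing is asked for, a point or a joint stands for the part that bears it (a point fixed in the world has none). Each returns a list of dicts, best first, with "score" (0 to 1); they miss things now and then, are a little off and sometimes report something else, mostly with a low value. They report only what shows in the picture. A call takes as long as a camera call. They do not tell look-alikes from the thing itself.
- look_for(query, camera): "xyz" ([x, y, z] in m, in the coordinates of the camera as it stood for that picture, good to about 4 mm: the middle of the surface that is visible of it).
- outline_of(query, camera): "region" (384x512 bool, what is visible of it).
The state is a dict: "clock": time; "joints": joint angles; "qvel": joint speeds; "tau": joint torques, N m; "tcp_pos": TCP position; "orientation": TCP orientation; "contact_force": force on the tool from outside, world axes, zero at the start; "moment": the same for the moment, N m; "grip_width": finger opening in m.
Only numpy, scipy, OpenCV 4.12 (cv2) and the standard library are available. Lean on these libraries where they do the work, as an engineer would, in place of code of your own. Each camera call takes 0.05 s, during which the arm holds its last target. There are 200 camera calls.

## Working session

There is one attempt and no reset: what is moved stays moved. The work goes in short steps, Python scripts to look and compute and a tool call to move; the robot and the scene stay as the last step left them, time stands still between calls to the robot, and variables do not carry over. Pictures are saved under pics/ and viewed, about 8 in all and at most 12, crops included, and the job is handed in when it is done.

Besides the shell and the picture viewer there is one more tool, called after "Call:" by a JSON object that holds its "op" and its "data". carry_out: Moves the arm, as the interface text tells. Shift numbers are shares of 0.5 m and turn numbers shares of 1.5 rad, none past 1 either way. Its arguments: {"type":"object","properties":{"offset":{"type":"array","items":{"type":"array","items":{"type":"number","minimum":-1,"maximum":1}}},"turn":{"type":"array","items":{"type":"array","items":{"type":"number","minimum":-1,"maximum":1}}},"hand":{"type":"number"},"force":{"type":"number"}},"required":["offset","turn"]}

```bash
mkdir -p pics; cat > h.py <<'E'
import numpy as np, cv2
from bench import r, imaging, look_for, outline_of
def save(f,n): cv2.imwrite('pics/'+n+'.png',f['pixels'][:,:,::-1])
def toworld(f,p): return np.array(f['R']).T@(np.array(p)-np.array(f['t']))
def proj(f,X):
    c=np.array(f['R'])@np.array(X)+f['t']; a=c[:2]/c[2]; a=a*(1+f['k1']*(a@a)); return np.array([f['fx']*a[0]+f['cx'],f['fy']*a[1]+f['cy']])
def ray(f,u,v,z):
    d=np.array([(u-f['cx'])/f['fx'],(v-f['cy'])/f['fy']]); a=d.copy()
    for _ in range(20): a=d/(1+f['k1']*(a@a))
    R=np.array(f['R']); o=-R.T@np.array(f['t']); w=R.T@np.array([a[0],a[1],1]); return o+w*(z-o[2])/w[2]
E
python3 - <<'E'
from h import *
s=r.get_obs(); print({k:np.round(s[k],3) for k in s})
for c in ['scene','side']:
    f=imaging.grab_frame(c); save(f,c+'0'); print(c,np.round(-np.array(f['R']).T@f['t'],3))
    for q in ['cylinder_250','corral','bar','bar_handle','flask_500','beaker_400','beaker_50']:
        for d in look_for(q,c)[:3]: 
            w=toworld(f,d['xyz']); print(q,round(d['score'],2),w.round(3),proj(f,w).round())
E
```

```text
{'clock': np.float64(0.0), 'joints': array([-0.108,  0.478,  0.022,  1.556, -0.012,  1.109, -0.083]), 'qvel': array([-0.   ,  0.001, -0.001, -0.001,  0.001,  0.002,  0.002]), 'tau': array([-1.0000e-03, -5.9644e+01,  1.6080e+00, -2.8119e+01,  1.2000e-02,
        9.0000e-03,  0.0000e+00]), 'tcp_pos': array([ 0.674, -0.   ,  0.244]), 'orientation': array([-2.221e+00, -2.221e+00,  2.000e-03]), 'contact_force': array([-0.267, -0.224, -0.251]), 'moment': array([0.069, 0.007, 0.02 ]), 'grip_width': np.float64(0.085)}
scene [ 0.813 -0.425  0.757]
cylinder_250 0.75 [0.506 0.275 0.18 ] [224. 134.]
cylinder_250 0.62 [0.384 0.256 0.193] [180. 126.]
cylinder_250 0.59 [0.488 0.138 0.138] [199. 177.]
corral 0.79 [0.669 0.114 0.035] [262. 227.]
bar 0.86 [0.615 0.143 0.034] [247. 214.]
bar_handle 0.73 [0.616 0.145 0.034] [247. 213.]
flask_500 0.7 [0.764 0.268 0.083] [312. 182.]
beaker_400 0.85 [ 0.811 -0.051  0.031] [302. 299.]
beaker_400 0.66 [0.422 0.364 0.111] [210. 130.]
beaker_50 0.85 [ 0.811 -0.051  0.031] [302. 299.]
beaker_50 0.66 [0.422 0.364 0.111] [210. 130.]
side [0.024 0.539 0.933]
cylinder_250 0.95 [0.466 0.16  0.148] [296. 205.]
cylinder_250 0.87 [0.369 0.292 0.121] [273. 265.]
cylinder_250 0.71 [0.492 0.299 0.135] [242. 225.]
corral 0.84 [0.654 0.154 0.035] [258. 184.]
bar 0.91 [0.615 0.155 0.033] [265. 193.]
bar_handle 0.56 [0.616 0.157 0.032] [264. 193.]
flask_500 0.76 [0.744 0.303 0.083] [198. 174.]
beaker_400 0.7 [0.415 0.394 0.104] [225. 275.]
beaker_400 0.61 [ 0.802 -0.057  0.037] [288. 128.]
beaker_50 0.7 [0.415 0.394 0.104] [225. 275.]
beaker_50 0.61 [ 0.802 -0.057  0.037] [288. 128.]
```

View pics/scene0.png

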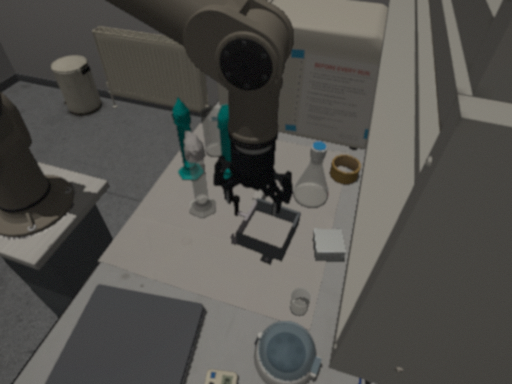

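View pics/side0.png

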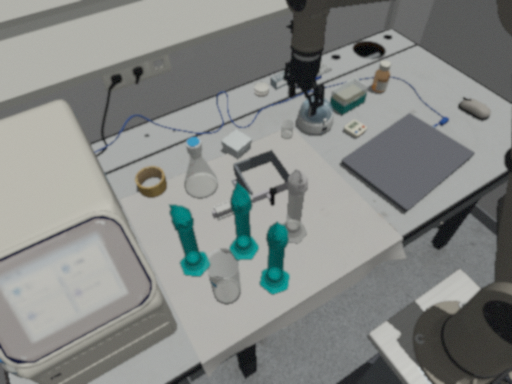

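The scene view shows the clear cylinder with its foot near (202,210) and the corral near (268,228). The side view shows the cylinder's foot near (296,232), the corral near (262,178), the black handle near (272,197), and three turquoise look-alikes. Next I'll zoom in.

```bash
python3 - <<'E'
from h import *
a=cv2.imread('pics/scene0.png')[160:310,160:350]; b=cv2.imread('pics/side0.png')[140:250,200:330]
a=cv2.resize(a,None,fx=4,fy=4,interpolation=cv2.INTER_CUBIC); b=cv2.resize(b,None,fx=6,fy=5.4545,interpolation=cv2.INTER_CUBIC)
a=cv2.convertScaleAbs(a,alpha=1.6); 
cv2.imwrite('pics/ca.png',a); cv2.imwrite('pics/cb.png',b[:600])
f=imaging.grab_frame('scene');g=imaging.grab_frame('side')
for X in [(.66,.12,0),(.76,.12,0),(.56,.12,0),(.66,.22,0)]: print(X,proj(f,X).round(),proj(g,X).round())
for n,fr in(('scene',f),('side',g)):
    for d in outline_of('cylinder_250',n)[:4]:
        v,u=np.nonzero(d['region']); print(n,round(d['score'],2),u.min(),u.max(),v.min(),v.max(),u[v>v.max()-6].mean(),fr['pixels'][d['region']].mean(0).round(), 'foot',ray(fr,u[v>v.max()-8].mean(),v.max()-7,0).round(3))
E
```

```text
(0.66, 0.12, 0) [260. 232.] [267. 185.]
(0.76, 0.12, 0) [296. 242.] [250. 165.]
(0.56, 0.12, 0) [225. 223.] [285. 207.]
(0.66, 0.22, 0) [270. 206.] [239. 199.]
scene 0.87 184 216 131 218 201.7032967032967 [89. 92. 87.] foot [0.482 0.138 0.   ]
scene 0.86 171 190 98 179 184.93103448275863 [19. 66. 62.] foot [0.364 0.269 0.   ]
scene 0.7 217 231 104 177 227.15 [12. 60. 57.] foot [0.488 0.321 0.   ]
scene 0.47 231 299 190 262 268.84415584415586 [55. 54. 53.] foot [0.707 0.059 0.   ]
side 0.95 282 307 169 243 295.05555555555554 [122. 124. 121.] foot [0.462 0.151 0.   ]
side 0.81 169 206 204 277 193.02830188679246 [ 35. 113. 109.] foot [0.52  0.441 0.   ]
side 0.58 258 289 222 294 274.8791208791209 [ 29. 109. 106.] foot [0.366 0.284 0.   ]
side 0.3 185 217 138 198 200.12727272727273 [141. 147. 145.] foot [0.748 0.304 0.   ]
```

View pics/ca.png

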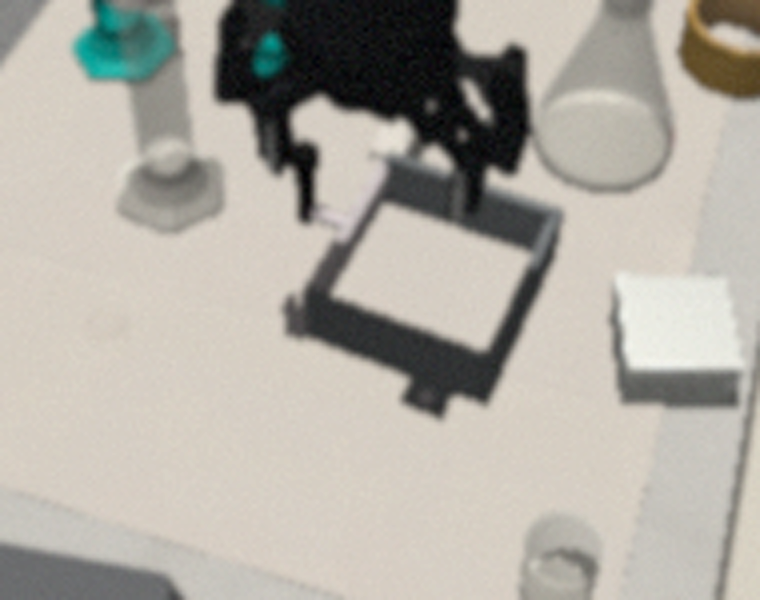

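View pics/cb.png

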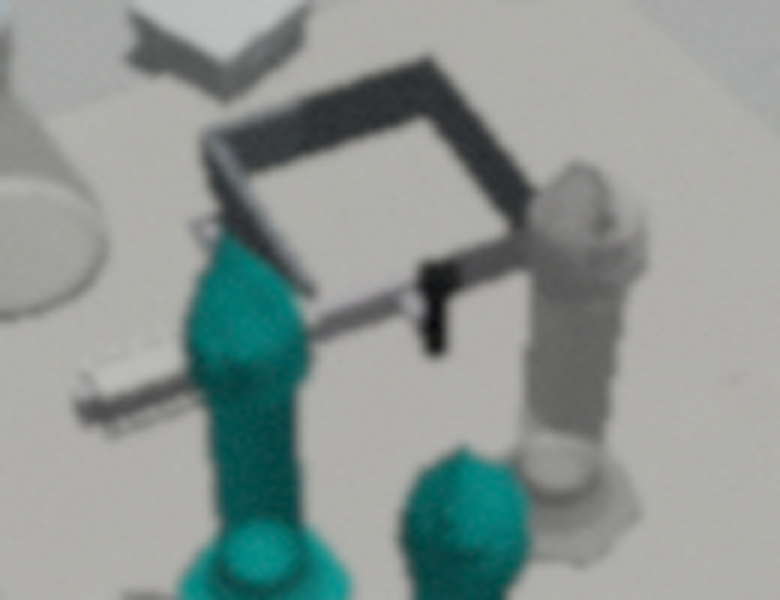

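```bash
cat >> h.py <<'E'
def cor(p,X): 
    c,s=np.cos(p[2]),np.sin(p[2]); return np.array([p[0]+c*X[0]-s*X[1],p[1]+s*X[0]+c*X[1],X[2]])
E
python3 - <<'E'
from h import *
from scipy.optimize import least_squares
f=imaging.grab_frame('scene');g=imaging.grab_frame('side')
A=lambda u,v:(160+u/4,160+v/4); B=lambda u,v:(200+u/6,140+v/5.4545)
obs=[(g,(.068,-.068,.05),B(428,58)),(g,(.068,.068,.05),B(203,133)),(g,(.06,-.06,0),B(425,115)),(g,(-.1,.01,.012),B(433,352)),(g,(-.1,.01,.082),B(440,265)),
(f,(.068,.068,.05),A(562,210)),(f,(.068,-.068,0),A(488,404)),(f,(-.06,-.068,0),A(305,335)),(f,(-.06,.06,0),A(388,205)),(f,(.06,.06,0),A(538,262))]
fun=lambda p: np.concatenate([proj(c,cor(p,X))-uv for c,X,uv in obs])
o=least_squares(fun,[.66,.12,-.1],loss='soft_l1'); print(o.x.round(4)); print(fun(o.x).reshape(-1,2).round(1))
print('handle',cor(o.x,(-.1,.01,.05)).round(4),'mouth',cor(o.x,(-.063,0,0)).round(4))
for fr,uv in ((f,A(171,196)),(g,B(580,505))): print(ray(fr,*uv,.01).round(4))
# refine cylinder with model silhouette
def sil(p):
    pts=[]
    for R,z in((.0385,0),(.0385,.01),(.02,.01),(.02,.232)):
        for a in np.arange(0,6.28,.2): pts.append((p[0]+R*np.cos(a),p[1]+R*np.sin(a),z))
    return pts
for n,fr in(('scene',f),('side',g)):
    reg=outline_of('cylinder_250',n)[0]['region']
    best=None
    def iou(p):
        m=np.zeros((384,512),np.uint8); P=sil(p)
        k=32
        for grp in (P[:2*k],P[2*k:]):
            h=cv2.convexHull(np.array([proj(fr,X) for X in grp],np.float32)); cv2.fillPoly(m,[(h*16).astype(np.int32)],1,shift=4)
        v=slice(0,384); m=m>0
        # restrict to below the hood
        return (m&reg).sum()/((m|reg).sum())
    c=[(iou((x,y)),x,y) for x in np.arange(.44,.5,.003) for y in np.arange(.11,.18,.003)]
    print(n,np.round(max(c),3))
E
```

```text
[ 0.6801  0.1248 -0.1233]
[[ 0.9 -1.5]
 [-1.5 -1.6]
 [-0.1  1.3]
 [ 1.1 -1. ]
 [ 0.5  0.1]
 [ 1.  -0.8]
 [-0.9  0.6]
 [-0.3 -0.3]
 [-0.6 -1.2]
 [ 1.3 -1.1]]
handle [0.5821 0.147  0.05  ] mouth [0.6176 0.1325 0.    ]
[0.4854 0.1385 0.01  ]
[0.4647 0.1462 0.01  ]
scene [0.869 0.476 0.155]
side [0.    0.497 0.179]
```

```bash
cat > kin.py <<'E'
import numpy as np
from scipy.optimize import least_squares
from scipy.spatial.transform import Rotation as Ro
al=np.array([0,-1,1,1,1,1,-1])*np.pi/2; aa=[0,0,0,.0525,.0775,0,.076]; dd=[.267,0,.293,0,.3425,0,.097]
lo=np.array([-2.96,-.34,-1.41,.24,-1.37,.17,-2.96]);hi=np.array([2.96,2.1,1.46,2.44,4.51,1.92,2.96])
def fk(q,L=.16):
    T=np.eye(4)
    for i in range(7):
        c,s=np.cos(q[i]),np.sin(q[i]);ca,sa=np.cos(al[i]),np.sin(al[i])
        T=T@np.array([[c,-s,0,aa[i]],[s*ca,c*ca,-sa,-sa*dd[i]],[s*sa,c*sa,ca,ca*dd[i]],[0,0,0,1]])
    T=T.copy(); T[:3,3]+=T[:3,2]*L; return T
E
python3 - <<'E'
from h import *; from kin import *
s=r.get_obs(); T=fk(s['joints'],0); print(T.round(3)); print(s['tcp_pos'],Ro.from_rotvec(s['orientation']).as_matrix().round(3))
f=imaging.grab_frame('side')
for uv in((195,262),(243,246),(275,283)): print(ray(f,*uv,.01).round(3))
E
```

```text
[[ 1.     0.    -0.031  0.59 ]
 [ 0.    -1.     0.003 -0.053]
 [-0.031 -0.003 -1.     0.31 ]
 [ 0.     0.     0.     1.   ]]
[ 6.75001278e-01 -9.83771559e-06  2.45290135e-01] [[ 0.  1. -0.]
 [ 1. -0. -0.]
 [-0. -0. -1.]]
[0.533 0.427 0.01 ]
[0.507 0.294 0.01 ]
[0.371 0.28  0.01 ]
```

Call:
{"op": "carry_out", "data": {"offset": [[0.05,-0.03,0],[0.1,-0.06,0],[0.15,-0.1,0],[0.2,-0.14,0],[0.25,-0.16,0],[0.294,-0.186,0.04],[0.294,-0.186,0.1],[0.294,-0.186,0.17]], "turn": [[0,0,-0.1],[0,0,-0.2],[0,0,-0.3],[0,0,-0.4],[0,0,-0.5],[0,0,-0.6],[0,0,-0.7],[0,0,-0.8]], "hand": 0}}

```text
clock: 2.05
tcp_pos: [0.5825, 0.1486, 0.1608]
orientation: [0.566, 3.087, 0.003]
contact_force: [0.5, -1.1, -1.0]
grip_width: 0.0854
```

Call:
{"op": "carry_out", "data": {"offset": [[0,0,0],[0,0,0],[0,0,0]], "turn": [[0,0,-0.1],[0,0,-0.165],[0,0,-0.165]]}}

```text
clock: 2.35
tcp_pos: [0.582, 0.1468, 0.16]
orientation: [-0.193, -3.135, -0.0]
contact_force: [0.3, -0.4, 0.1]
grip_width: 0.0856
```

```bash
cat >> h.py <<'E'
def st():
    from scipy.spatial.transform import Rotation as Ro
    s=r.get_obs(); print('t',round(float(s['clock']),2),'p',np.round(s['tcp_pos'],4),'F',np.round(s['contact_force'],1),'w',round(float(s['grip_width']),4),'q',np.round(s['joints'],2))
    R=Ro.from_rotvec(s['orientation']).as_matrix(); print(R.round(3).tolist()); return s['tcp_pos'],R
E
python3 - <<'E'
from h import *
st()
f=imaging.grab_frame('wrist'); save(f,'w1')
for q in ['bar_handle','cylinder_250','corral']:
    for d in look_for(q,'wrist')[:2]: w=toworld(f,d['xyz']); print(q,round(d['score'],2),w.round(3),proj(f,w).round())
print(proj(f,(.582,.147,.082)).round(), proj(f,(.475,.145,.01)))
E
```

```text
t 2.35 p [0.582  0.1468 0.16  ] F [ 0.3 -0.4  0.1] w 0.0856 q [-0.1   0.47 -0.32  1.8   0.18  0.9   0.94]
[[-0.992, 0.123, -0.0], [0.123, 0.992, 0.0], [0.0, 0.0, -1.0]]
bar_handle 0.84 [0.61  0.147 0.035] [258. 214.]
cylinder_250 0.93 [0.5   0.151 0.226] [224.  47.]
cylinder_250 0.88 [0.508 0.273 0.09 ] [425.  82.]
corral 0.83 [0.63  0.177 0.035] [291. 228.]
[255. 202.] [239.43782713  72.14525607]
```

View pics/w1.png

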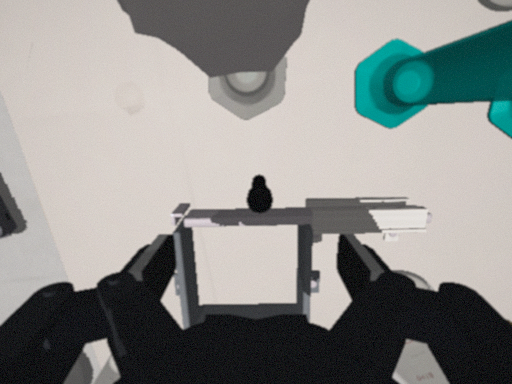

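The wrist view shows the handle head at (259,198), directly in front of the bar. The cylinder foot has its centre near (248,76), partly behind the hood, and the turquoise foot is at (392,83).

```bash
python3 - <<'E'
from h import *
f=imaging.grab_frame('wrist')
print(ray(f,259,196,.082).round(4),'foot',ray(f,248,76,.01).round(4),ray(f,209,90,.005).round(4),ray(f,286,90,.005).round(4),ray(f,246,119,.005).round(4),'turq',ray(f,392,83,.01).round(3))
C=(.6801,.1248,-.1233)
for X in((-.06,.06,.05),(-.06,-.06,.05),(.06,.06,.05),(.06,-.06,.05)): print(proj(f,cor(C,X)).round())
E
```

```text
[0.5779 0.1507 0.082 ] foot [0.4797 0.153  0.01  ] [0.4869 0.1132 0.005 ] [0.4964 0.1884 0.005 ] [0.5189 0.1456 0.005 ] turq [0.503 0.29  0.01 ]
[307. 231.]
[182. 231.]
[302. 333.]
[191. 333.]
```

Call:
{"op": "carry_out", "data": {"offset": [[0.004,0.004,0.04],[0.004,0.004,0.1],[0.004,0.004,0.16],[0.004,0.004,0.2],[0.004,0.004,0.226],[0.004,0.004,0.226],[0.004,0.004,0.226]], "turn": [[0,0,0],[0,0,0],[0,0,0],[0,0,0],[0,0,0],[0,0,0],[0,0,0]]}}

```text
clock: 3.3
tcp_pos: [0.5808, 0.1495, 0.048]
orientation: [0.194, 3.135, 0.001]
contact_force: [0.3, 0.6, -0.5]
grip_width: 0.0853
```

Call:
{"op": "carry_out", "data": {"offset": [[0,0,0],[0,0,0],[0,0,0],[0,0,0],[0,0,0],[0,0,0],[0,0,0],[0,0,0]], "turn": [[0,0,0],[0,0,0],[0,0,0],[0,0,0],[0,0,0],[0,0,0],[0,0,0],[0,0,0]], "hand": 1, "force": 20}}

```text
clock: 4.1
tcp_pos: [0.5805, 0.1493, 0.0477]
orientation: [0.194, 3.135, 0.0]
contact_force: [-1.3, -0.0, 5.2]
grip_width: 0.02
```

Call:
{"op": "carry_out", "data": {"offset": [[0,0,0],[0,0.01,0],[0,0.03,0],[0,0.05,0],[0,0.07,0],[0,0.09,0],[0,0.11,0],[0,0.13,0]], "turn": [[0,0,0],[0,0,0],[0,0,0],[0,0,0],[0,0,0],[0,0,0],[0,0,0],[0,0,0]]}}

```text
clock: 4.9
tcp_pos: [0.5871, 0.214, 0.0476]
orientation: [-0.193, -3.134, 0.002]
contact_force: [-6.0, -1.6, 9.3]
grip_width: 0.0202
```

Call:
{"op": "carry_out", "data": {"offset": [[0,0.02,0],[0,0.04,0],[0,0.06,0],[0,0.08,0],[0,0.1,0],[0,0.12,0],[0,0.13,0],[0,0.13,0]], "turn": [[0,0,0],[0,0,0],[0,0,0],[0,0,0],[0,0,0],[0,0,0],[0,0,0],[0,0,0]]}}

```text
clock: 5.7
tcp_pos: [0.5934, 0.2726, 0.047]
orientation: [-0.197, -3.128, 0.017]
contact_force: [-12.7, -12.8, 18.6]
grip_width: 0.02
```

Call:
{"op": "carry_out", "data": {"offset": [[0,0,0],[0,-0.004,0],[0,-0.006,0],[0,-0.006,0],[0,-0.006,0],[0,-0.006,0]], "turn": [[0,0,0],[0,0,0],[0,0,0],[0,0,0],[0,0,0],[0,0,0]], "hand": 0}}

```text
clock: 6.3
tcp_pos: [0.5959, 0.2755, 0.0473]
orientation: [0.193, 3.136, 0.0]
contact_force: [-0.2, -0.6, -0.8]
grip_width: 0.0853
```

Call:
{"op": "carry_out", "data": {"offset": [[0,0,-0.06],[0,0,-0.15],[0,0,-0.24],[0,0,-0.34],[0,0,-0.44],[0,0,-0.5],[0,0,-0.56],[0,0,-0.56]], "turn": [[0,0,0],[0,0,0],[0,0,0],[0,0,0],[0,0,0],[0,0,0],[0,0,0],[0,0,0]]}}

```text
clock: 7.1
tcp_pos: [0.5976, 0.2767, 0.3328]
orientation: [0.193, 3.128, 0.007]
contact_force: [0.1, 0.1, -0.2]
grip_width: 0.085
```

```bash
python3 - <<'E'
from h import *
st()
f=imaging.grab_frame('wrist'); save(f,'w2')
g=imaging.grab_frame('side'); save(g,'s2')
cv2.imwrite('pics/m2.png',np.hstack([f['pixels'][:,:,::-1][:,:400],cv2.resize(g['pixels'][:,:,::-1][130:258,190:323],None,fx=3,fy=3,interpolation=cv2.INTER_CUBIC)]))
C=(.6801,.1248,-.1233)
for t in(0,.13): print('handle exp',t,proj(f,cor(C,(-.1,.01+t,.082))).round(), proj(g,cor(C,(-.1,.01+t,.082))).round())
print('cyl exp',proj(f,(.48,.15,.01)).round())
for X in((-.06,.06,.05),(-.06,-.06,.05),(.06,.06,.05),(.06,-.06,.05)): print(proj(f,cor(C,X)).round())
E
```

```text
t 7.1 p [0.5976 0.2767 0.3328] F [ 0.1  0.1 -0.2] w 0.085 q [-0.29  0.41 -0.33  1.48  0.14  1.27  0.81]
[[-0.992, 0.123, 0.008], [0.123, 0.992, 0.004], [-0.007, 0.005, -1.0]]
handle exp 0 [162. 163.] [274. 189.]
handle exp 0.13 [254. 163.] [231. 205.]
cyl exp [164.  90.]
[203. 184.]
[126. 184.]
[207. 253.]
[136. 253.]
```

View pics/m2.png

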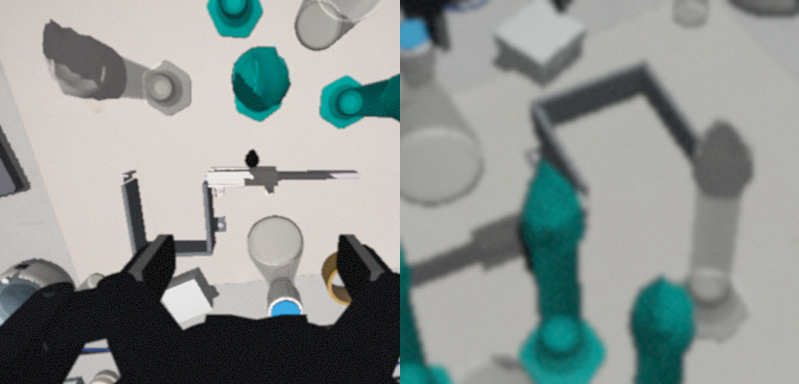

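The wrist view shows the bar fully open, with its handle at (251,158) and the mouth free. The cylinder foot is still at (168,87). Now I'll swing behind the cylinder and pitch the tool.

Call:
{"op": "carry_out", "data": {"offset": [[0.06,-0.05,0],[0.12,-0.1,0],[0.18,-0.15,0],[0.24,-0.2,0],[0.3,-0.25,0],[0.344,-0.28,0],[0.344,-0.28,0],[0.344,-0.28,0.03]], "turn": [[0,0,0],[0,0,0],[0,0,0],[0,-0.1,0],[0,-0.2,0],[0,-0.3,0],[0,-0.4,0],[0,-0.5,0]]}}

```text
clock: 8.0
tcp_pos: [0.4072, 0.155, 0.3176]
orientation: [0.154, 2.436, -0.065]
contact_force: [-0.2, -0.9, 0.6]
grip_width: 0.0855
```

```bash
python3 - <<'E'
from h import *
st()
f=imaging.grab_frame('wrist'); save(f,'w3')
for d in look_for('cylinder_250','wrist')[:3]: w=toworld(f,d['xyz']); print(round(d['score'],2),w.round(3),proj(f,w).round())
for d in outline_of('cylinder_250','wrist')[:3]:
  v,u=np.nonzero(d['region']); print(u.min(),u.max(),v.min(),v.max(),f['pixels'][d['region']].mean(0).round())
print(proj(f,(.48,.15,.01)).round(),proj(f,(.48,.15,.232)).round())
E
```

```text
t 8.0 p [0.4072 0.155  0.3176] F [-0.2 -0.9  0.6] w 0.0855 q [-0.18 -0.22 -0.63  2.35  0.73  0.68  0.11]
[[-0.758, 0.128, 0.64], [0.094, 0.992, -0.087], [-0.646, -0.006, -0.764]]
0.98 [0.372 0.265 0.235] [448.  72.]
0.91 [0.491 0.282 0.163] [387. 134.]
0.75 [0.526 0.412 0.156] [498. 142.]
367 511 0 129 [  6. 131. 127.]
474 511 109 195 [  6. 104. 101.]
234 289 21 221 [179. 175. 171.]
[260.  57.] [260. 191.]
```

```bash
cat >> h.py <<'E'
from scipy.spatial.transform import Rotation as Ro
def tool(tilt,yaw=-.1233):
    # tool R: z down, y along corral +y, then pitched forward
    c,s=np.cos(yaw),np.sin(yaw); R0=np.array([[-c,-s,0],[-s,c,0],[0,0,-1.]]); return R0@Ro.from_rotvec([0,-tilt,0]).as_matrix()
def plan(p,R):
    s=r.get_obs(); R0=Ro.from_rotvec(s['orientation']).as_matrix()
    print('offset',(R0.T@(np.array(p)-s['tcp_pos'])/.5).round(3),'turn',(Ro.from_matrix(R0.T@R).as_rotvec()/1.5).round(3))
E
python3 - <<'E'
from h import *
st(); plan((.425,.157,.16),tool(np.radians(30))); plan((.425,.157,.06),tool(np.radians(30)))
E
```

```text
t 8.15 p [0.4074 0.1542 0.3158] F [ 0.3  0.3 -0.1] w 0.0856 q [-0.18 -0.22 -0.62  2.35  0.72  0.68  0.12]
[[-0.765, 0.129, 0.631], [0.093, 0.992, -0.091], [-0.638, -0.011, -0.77]]
offset [0.172 0.014 0.262] turn [-0.008  0.112  0.001]
offset [0.3   0.016 0.416] turn [-0.008  0.112  0.001]
```

Call:
{"op": "carry_out", "data": {"offset": [[0.02,0.002,0.03],[0.05,0.004,0.08],[0.09,0.008,0.13],[0.13,0.01,0.19],[0.172,0.014,0.262],[0.172,0.014,0.262]], "turn": [[-0.008,0.06,0],[-0.008,0.112,0],[-0.008,0.112,0],[-0.008,0.112,0],[-0.008,0.112,0],[-0.008,0.112,0]], "hand": 0.72}}

```text
clock: 8.75
tcp_pos: [0.4275, 0.1573, 0.1578]
orientation: [0.166, 2.618, -0.045]
contact_force: [0.3, -0.6, 0.3]
grip_width: 0.0242
```

```bash
python3 - <<'E'
from h import *
st(); plan((.425,.157,.16),tool(np.radians(30))); plan((.425,.157,.06),tool(np.radians(30)))
E
```

```text
t 8.75 p [0.4275 0.1573 0.1578] F [ 0.3 -0.6  0.3] w 0.0242 q [-0.21  0.16 -0.58  2.42  1.14  0.54 -0.32]
[[-0.861, 0.127, 0.492], [0.109, 0.992, -0.064], [-0.496, -0.001, -0.868]]
offset [ 0.002 -0.001 -0.006] turn [-0.002 -0.003 -0.002]
offset [ 0.101 -0.001  0.167] turn [-0.002 -0.003 -0.002]
```

Call:
{"op": "carry_out", "data": {"offset": [[0.02,0,0.03],[0.04,0,0.07],[0.06,0,0.11],[0.08,0,0.15],[0.1,0,0.18],[0.115,0,0.2],[0.121,0,0.212],[0.121,0,0.212]], "turn": [[0,0,0],[0,0,0],[0,0,0],[0,0,0],[0,0,0],[0,0,0],[0,0,0],[0,0,0]]}}

```text
clock: 9.55
tcp_pos: [0.4315, 0.161, 0.0346]
orientation: [0.17, 2.629, -0.05]
contact_force: [-0.7, -1.1, -0.1]
grip_width: 0.0242
```

```bash
python3 - <<'E'
from h import *
st(); plan((.425,.157,.034),tool(np.radians(30)))
f=imaging.grab_frame('wrist'); save(f,'w4'); g=imaging.grab_frame('side'); save(g,'s4')
cv2.imwrite('pics/m4.png',np.hstack([f['pixels'][:,:,::-1][:,80:480],cv2.resize(g['pixels'][:,:,::-1][130:258,220:353],None,fx=3,fy=3,interpolation=cv2.INTER_CUBIC)]))
E
```

```text
t 9.55 p [0.4315 0.161  0.0346] F [-0.7 -1.1 -0.1] w 0.0242 q [ 0.36  1.05 -1.41  2.43  1.76  1.38 -0.68]
[[-0.867, 0.13, 0.482], [0.111, 0.992, -0.067], [-0.487, -0.004, -0.874]]
offset [ 0.011 -0.01  -0.005] turn [-0.005 -0.01  -0.002]
```

View pics/m4.png

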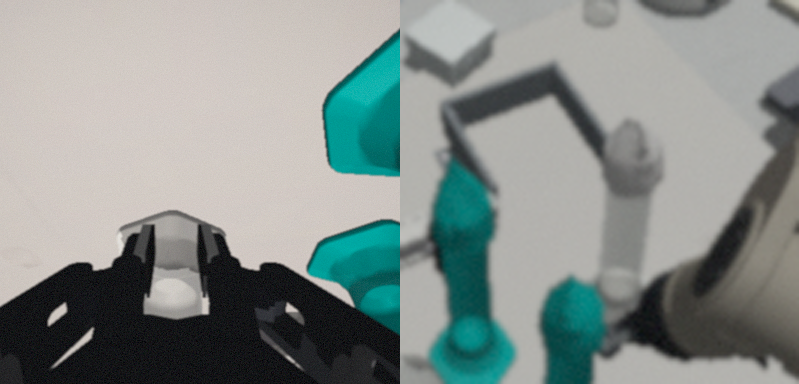

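The wrist view shows the foot and tube centred between the two fingertips, with the tube near (176,270) in the crop and the foot rim at (170,215). Now I'll push slowly along the corral axis.

Call:
{"op": "carry_out", "data": {"offset": [[-0.005,-0.004,0.003],[-0.011,-0.006,0.006],[-0.018,-0.006,0.01],[-0.026,-0.006,0.0145],[-0.034,-0.006,0.019],[-0.042,-0.006,0.0235],[-0.05,-0.006,0.028],[-0.058,-0.006,0.0325]], "turn": [[0,0,0],[0,0,0],[0,0,0],[0,0,0],[0,0,0],[0,0,0],[0,0,0],[0,0,0]]}}

```text
clock: 10.45
tcp_pos: [0.4666, 0.1554, 0.0409]
orientation: [0.166, 2.613, -0.043]
contact_force: [-2.6, 0.2, 0.9]
grip_width: 0.0238
```

```bash
cat >> h.py <<'E'
def cyl():
    for c in('side','scene'):
        g=imaging.grab_frame(c)
        for d in outline_of('cylinder_250',c):
            m=d['region']; px=g['pixels'][m].mean(0)
            if d['score']<.4 or px[1]-px[0]>25: continue
            v,u=np.nonzero(m); t=v<v.min()+12; b=v>v.max()-6
            print(c,round(d['score'],2),'top',u[t].mean().round(1),v.min(),'bot',u[b].mean().round(1),v.max(),ray(g,u[b].mean(),v.max(),0).round(3))
E
python3 - <<'E'
from h import *
p,R=st(); T=p+.014*R[:,2]; print('tip',T.round(4),'push dir shares',(R.T@np.array([.992,-.123,0])*2).round(3),'up',(R.T@[0,0,1]*2).round(3)); plan(p,tool(np.radians(30))); cyl()
C=(.6801,.1248,-.1233); print('tip corral x,y', cor((0,0,.1233),T-np.array([C[0],C[1],0])).round(4))
E
```

```text
t 10.45 p [0.4666 0.1554 0.0409] F [-2.6  0.2  0.9] w 0.0238 q [ 0.41  1.04 -1.39  2.38  1.79  1.33 -0.59]
[[-0.859, 0.126, 0.496], [0.11, 0.992, -0.062], [-0.5, 0.001, -0.866]]
tip [0.4736 0.1545 0.0288] push dir shares [-1.731  0.006  1.   ] up [-1.     0.002 -1.732]
offset [0. 0. 0.] turn [-0.     0.    -0.002]
side 0.86 top 292.3 164 bot 292.5 237 [0.464 0.16  0.   ]
scene 0.76 top 198.9 133 bot 208.3 218 [0.509 0.121 0.   ]
tip corral x,y [-0.2086  0.0041  0.0288]
```

Call:
{"op": "carry_out", "data": {"offset": [[-0.008,0,0.006],[-0.016,-0.001,0.0125],[-0.0235,-0.002,0.019],[-0.0315,-0.003,0.025],[-0.0395,-0.004,0.0315],[-0.047,-0.005,0.038],[-0.055,-0.006,0.044],[-0.063,-0.006,0.05]], "turn": [[0,0,0],[0,0,0],[0,0,0],[0,0,0],[0,0,0],[0,0,0],[0,0,0],[0,0,0]]}}

```text
clock: 11.45
tcp_pos: [0.5058, 0.1471, 0.0349]
orientation: [0.166, 2.613, -0.044]
contact_force: [-1.9, -0.1, 2.8]
grip_width: 0.0239
```

```bash
python3 - <<'E'
from h import *
p,R=st(); T=p+.014*R[:,2]; print('tip',T.round(4),'push dir shares',(R.T@np.array([.992,-.123,0])*2).round(3)); plan(p,tool(np.radians(30))); cyl()
C=(.6801,.1248,-.1233); print('tip corral x,y', cor((0,0,.1233),T-np.array([C[0],C[1],0])).round(4))
E
```

```text
t 11.45 p [0.5058 0.1471 0.0349] F [-1.9 -0.1  2.8] w 0.0239 q [ 0.45  1.05 -1.36  2.32  1.82  1.29 -0.5 ]
[[-0.859, 0.126, 0.496], [0.11, 0.992, -0.063], [-0.5, 0.001, -0.866]]
tip [0.5127 0.1462 0.0228] push dir shares [-1.731  0.007  1.   ]
offset [0. 0. 0.] turn [-0.001  0.    -0.002]
side 0.69 top 286.0 153 bot 287.0 225 [0.505 0.151 0.   ]
scene 0.74 top 213.1 138 bot 220.1 225 [ 0.55   0.108 -0.   ]
tip corral x,y [-0.1687  0.0007  0.0228]
```

Call:
{"op": "carry_out", "data": {"offset": [[-0.01,0,0.0025],[-0.0185,0,0.0075],[-0.027,0,0.0125],[-0.036,0,0.0175],[-0.0445,0,0.0225],[-0.053,0,0.0275],[-0.062,0,0.0325],[-0.071,0,0.0375]], "turn": [[0,0,0],[0,0,0],[0,0,0],[0,0,0],[0,0,0],[0,0,0],[0,0,0],[0,0,0]]}}

```text
clock: 12.45
tcp_pos: [0.5456, 0.1422, 0.0365]
orientation: [0.166, 2.613, -0.044]
contact_force: [-1.0, 0.2, -1.2]
grip_width: 0.0238
```

```bash
python3 - <<'E'
from h import *
p,R=st(); T=p+.014*R[:,2]; print('tip',T.round(4),'push dir shares',(R.T@np.array([.992,-.123,0])*2).round(3)); plan(p,tool(np.radians(30))); cyl()
C=(.6801,.1248,-.1233); print('tip corral x,y', cor((0,0,.1233),T-np.array([C[0],C[1],0])).round(4))
f=imaging.grab_frame('wrist'); save(f,'w5'); g=imaging.grab_frame('scene')
cv2.imwrite('pics/m5.png',np.hstack([f['pixels'][:,:,::-1][:,80:480],cv2.resize(g['pixels'][:,:,::-1][140:268,180:313],None,fx=3,fy=3,interpolation=cv2.INTER_CUBIC)]))
E
```

```text
t 12.45 p [0.5456 0.1422 0.0365] F [-1.   0.2 -1.2] w 0.0238 q [ 0.48  1.06 -1.34  2.24  1.82  1.25 -0.41]
[[-0.859, 0.126, 0.496], [0.11, 0.992, -0.063], [-0.5, 0.001, -0.866]]
tip [0.5526 0.1413 0.0244] push dir shares [-1.731  0.006  1.   ]
offset [0. 0. 0.] turn [-0.001  0.    -0.002]
side 0.77 top 278.8 141 bot 277.5 215 [0.548 0.154 0.   ]
scene 0.75 top 228.5 143 bot 232.6 229 [0.587 0.106 0.   ]
tip corral x,y [-0.1286  0.0007  0.0244]
```

View pics/m5.png

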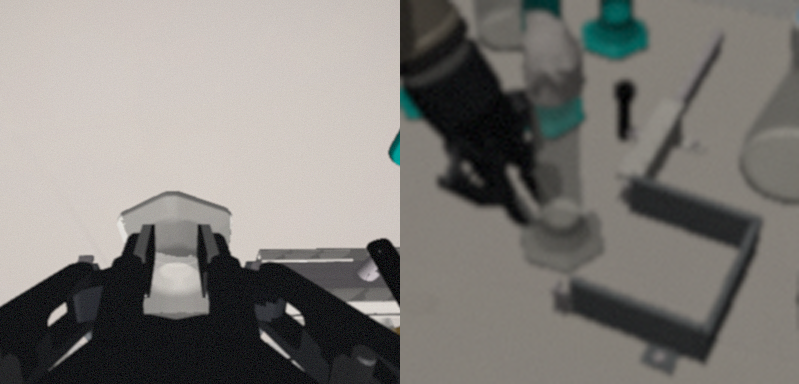

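The cylinder is standing upright in front of the mouth, held centred between the fingers (foot near (560,240) in the right crop, between the keeper and the channel).

Call:
{"op": "carry_out", "data": {"offset": [[-0.0085,0,0.005],[-0.017,0,0.01],[-0.026,0,0.015],[-0.0345,0,0.02],[-0.043,0,0.025],[-0.052,0,0.03],[-0.0605,0,0.035],[-0.069,0,0.04]], "turn": [[0,0,0],[0,0,0],[0,0,0],[0,0,0],[0,0,0],[0,0,0],[0,0,0],[0,0,0]]}}

```text
clock: 13.55
tcp_pos: [0.5852, 0.1372, 0.0365]
orientation: [0.166, 2.613, -0.044]
contact_force: [-1.3, 0.5, -0.0]
grip_width: 0.0233
```

Call:
{"op": "carry_out", "data": {"offset": [[-0.0085,0,0.005],[-0.017,0,0.01],[-0.026,0,0.015],[-0.0345,0,0.02],[-0.043,0,0.025],[-0.052,0,0.03],[-0.0605,0,0.035],[-0.069,0,0.04]], "turn": [[0,0,0],[0,0,0],[0,0,0],[0,0,0],[0,0,0],[0,0,0],[0,0,0],[0,0,0]]}}

```text
clock: 14.35
tcp_pos: [0.6247, 0.1322, 0.0364]
orientation: [0.166, 2.613, -0.043]
contact_force: [-1.4, -0.3, 1.0]
grip_width: 0.024
```

```bash
python3 - <<'E'
from h import *
p,R=st(); T=p+.014*R[:,2]; print('tip',T.round(4),'push dir shares',(R.T@np.array([.992,-.123,0])*2).round(3)); plan(p,tool(np.radians(30))); cyl()
C=(.6801,.1248,-.1233); print('tip corral x,y', cor((0,0,.1233),T-np.array([C[0],C[1],0])).round(4))
f=imaging.grab_frame('wrist'); g=imaging.grab_frame('scene')
cv2.imwrite('pics/m6.png',np.hstack([f['pixels'][:,:,::-1][:,80:480],cv2.resize(g['pixels'][:,:,::-1][140:268,180:313],None,fx=3,fy=3,interpolation=cv2.INTER_CUBIC)]))
E
```

```text
t 14.35 p [0.6247 0.1322 0.0364] F [-1.4 -0.3  1. ] w 0.024 q [ 0.5   1.09 -1.3   2.08  1.81  1.18 -0.24]
[[-0.859, 0.126, 0.496], [0.11, 0.992, -0.062], [-0.5, 0.001, -0.866]]
tip [0.6317 0.1313 0.0243] push dir shares [-1.731  0.006  1.   ]
offset [0. 0. 0.] turn [-0.001  0.    -0.002]
side 0.93 top 264.6 121 bot 266.4 195 [0.627 0.142 0.   ]
scene 0.58 top 260.0 154 bot 260.1 239 [0.668 0.098 0.   ]
tip corral x,y [-0.0489  0.0005  0.0243]
```

View pics/m6.png

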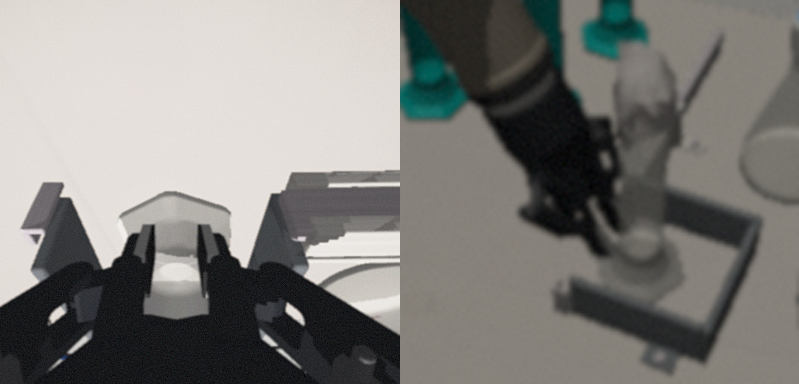

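The foot is inside the side walls and centred (175,200 in the wrist crop), about 25 mm short of where I want it. I'll do the final push and then retreat along the tool axis.

Call:
{"op": "carry_out", "data": {"offset": [[-0.008,0,0.0045],[-0.016,0,0.009],[-0.024,0,0.014],[-0.032,0,0.0185],[-0.04,0,0.023],[-0.046,0,0.0265],[-0.05,0,0.029],[-0.05,0,0.029]], "turn": [[0,0,0],[0,0,0],[0,0,0],[0,0,0],[0,0,0],[0,0,0],[0,0,0],[0,0,0]]}}

```text
clock: 15.45
tcp_pos: [0.6534, 0.1284, 0.0365]
orientation: [0.166, 2.613, -0.044]
contact_force: [-0.1, -0.6, -1.4]
grip_width: 0.0235
```

Call:
{"op": "carry_out", "data": {"offset": [[0.009,0,-0.01],[0.018,0,-0.025],[0.018,0,-0.06],[0.018,0,-0.12],[0.018,0,-0.2],[0.018,0,-0.3],[0.018,0,-0.4],[0.018,0,-0.4]], "turn": [[0,0,0],[0,0,0],[0,0,0],[0,0,0],[0,0,0],[0,0,0],[0,0,0],[0,0,0]]}}

```text
clock: 16.25
tcp_pos: [0.5451, 0.1452, 0.2126]
orientation: [0.157, 2.6, -0.046]
contact_force: [0.5, 0.3, 0.0]
grip_width: 0.0241
```

```bash
python3 - <<'E'
from h import *
st(); f=imaging.grab_frame('wrist'); save(f,'w7'); cyl()
C=(.6801,.1248,-.1233)
h=np.array([.580,.149,0])+.13*np.array([.123,.992,0]); print('handle',h.round(4))
for d in look_for('bar_handle','side')[:2]+look_for('bar','side')[:1]: print(toworld(imaging.grab_frame('side'),d['xyz']).round(3))
print('rim exp', [proj(f,cor(C,X)).round().tolist() for X in((-.06,.06,.05),(-.06,-.06,.05),(-.06,0,0))])
plan((h[0],h[1],.16),tool(0)); plan((.57,h[1],.2),tool(0))
g=imaging.grab_frame('scene')
cv2.imwrite('pics/m7.png',np.hstack([f['pixels'][:,:,::-1][:,80:480],cv2.resize(g['pixels'][:,:,::-1][140:268,180:313],None,fx=3,fy=3,interpolation=cv2.INTER_CUBIC)]))
E
```

```text
t 16.25 p [0.5451 0.1452 0.2126] F [0.5 0.3 0. ] w 0.0241 q [ 0.6   0.53 -1.4   2.15  1.29  0.94 -0.09]
[[-0.853, 0.121, 0.508], [0.103, 0.993, -0.064], [-0.512, -0.002, -0.859]]
side 0.6 top 287.4 119 bot 285.2 138 [ 0.8   -0.045  0.   ]
side 0.57 top 260.0 114 bot 261.3 188 [ 0.659  0.14  -0.   ]
scene 0.85 top 272.5 158 bot 270.2 243 [ 0.697  0.095 -0.   ]
handle [0.596 0.278 0.   ]
[0.635 0.332 0.028]
[0.634 0.332 0.027]
rim exp [[305.0, 160.0], [199.0, 160.0], [253.0, 134.0]]
offset [-0.013  0.282  0.108] turn [ 0.001  0.347 -0.003]
offset [-0.008  0.276  0.013] turn [ 0.001  0.347 -0.003]
```

View pics/m7.png

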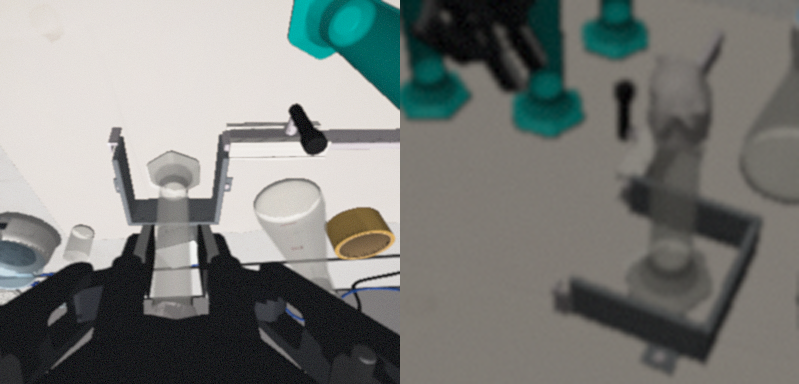

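The cylinder is upright inside the corral (foot at (173,172) in the wrist crop), its rear edge well behind the bar line. The handle head is at (314,145). Next I'll work out the moves to the handle.

```bash
python3 - <<'E'
from h import *
f=imaging.grab_frame('wrist'); print('head',ray(f,395,146,.082).round(4),'foot rear',ray(f,253,152,.005).round(4),'bar-line inner',cor((.6801,.1248,-.1233),(-.058,0,0)).round(4))
plan((.545,.145,.32),tool(0)); plan((.596,.278,.32),tool(0))
E
```

```text
head [0.5849 0.2641 0.082 ] foot rear [0.6342 0.1283 0.005 ] bar-line inner [0.6225 0.1319 0.    ]
offset [-0.114  0.006 -0.202] turn [ 0.001  0.348 -0.002]
offset [-0.172  0.283 -0.168] turn [ 0.001  0.348 -0.002]
```

Call:
{"op": "carry_out", "data": {"offset": [[-0.05,0,-0.09],[-0.1,0.003,-0.18],[-0.12,0.06,-0.2],[-0.14,0.13,-0.19],[-0.15,0.2,-0.18],[-0.165,0.25,-0.17],[-0.172,0.283,-0.168],[-0.172,0.283,-0.168]], "turn": [[0,0.05,0],[0,0.1,0],[0,0.2,0],[0,0.28,0],[0,0.348,0],[0,0.348,-0.002],[0,0.348,-0.002],[0,0.348,-0.002]], "hand": 0}}

```text
clock: 17.6
tcp_pos: [0.5956, 0.2811, 0.3197]
orientation: [-0.189, -3.135, -0.003]
contact_force: [-0.2, 0.7, 0.4]
grip_width: 0.0854
```

```bash
python3 - <<'E'
from h import *
st(); f=imaging.grab_frame('wrist'); save(f,'w8')
# handle: darkest blob near expected
e=proj(f,(.596,.278,.07)); print('exp base',proj(f,(.596,.278,.012)).round(1),'head',proj(f,(.596,.278,.082)).round(1))
g=f['pixels'].max(2)<40; n,l,s,c=cv2.connectedComponentsWithStats(g.astype(np.uint8))
for i in range(1,n):
    if s[i,4]>40 and s[i,4]<3000 and np.hypot(*(c[i]-e))<80: print(s[i],c[i].round(1),ray(f,*c[i],.06).round(4))
plan((.596,.278,.16),tool(0))
E
```

```text
t 17.6 p [0.5956 0.2811 0.3197] F [-0.2  0.7  0.4] w 0.0854 q [ 0.21  0.67 -1.21  1.45  0.63  1.44  0.44]
[[-0.993, 0.12, -0.001], [0.12, 0.993, 0.002], [0.001, 0.002, -1.0]]
exp base [253.1 157.9] head [252.8 165.9]
[244 155  12  17 150] [249.4 163.6] [0.5962 0.2729 0.06  ]
offset [-0.001 -0.003  0.32 ] turn [ 0.    -0.     0.001]
```

Call:
{"op": "carry_out", "data": {"offset": [[0,-0.01,0.08],[0,-0.012,0.17],[0,-0.012,0.26],[0,-0.012,0.34],[0,-0.012,0.42],[0,-0.012,0.48],[0,-0.012,0.52],[0,-0.012,0.545]], "turn": [[0,0,0],[0,0,0],[0,0,0],[0,0,0],[0,0,0],[0,0,0],[0,0,0],[0,0,0]]}}

```text
clock: 18.45
tcp_pos: [0.5955, 0.2708, 0.0469]
orientation: [0.196, 3.135, -0.002]
contact_force: [0.2, -0.7, -0.5]
grip_width: 0.0853
```

Call:
{"op": "carry_out", "data": {"offset": [[0,0,0],[0,0,0],[0,0,0],[0,0,0],[0,0,0],[0,0,0],[0,0,0],[0,0,0]], "turn": [[0,0,0],[0,0,0],[0,0,0],[0,0,0],[0,0,0],[0,0,0],[0,0,0],[0,0,0]], "hand": 0.7}}

```text
clock: 19.25
tcp_pos: [0.5958, 0.2722, 0.0485]
orientation: [0.194, 3.134, -0.0]
contact_force: [0.8, 1.7, -0.2]
grip_width: 0.0257
```

Call:
{"op": "carry_out", "data": {"offset": [[0,-0.01,0],[0,-0.026,0],[0,-0.043,0],[0,-0.06,0],[0,-0.077,0],[0,-0.094,0],[0,-0.11,0],[0,-0.127,0]], "turn": [[0,0,0],[0,0,0],[0,0,0],[0,0,0],[0,0,0],[0,0,0],[0,0,0],[0,0,0]]}}

```text
clock: 20.05
tcp_pos: [0.588, 0.2085, 0.0485]
orientation: [0.194, 3.133, -0.0]
contact_force: [2.1, 1.9, 0.7]
grip_width: 0.0256
```

Call:
{"op": "carry_out", "data": {"offset": [[0,-0.017,0],[0,-0.034,0],[0,-0.051,0],[0,-0.068,0],[0,-0.085,0],[0,-0.1,0],[0,-0.115,0],[0,-0.125,0]], "turn": [[0,0,0],[0,0,0],[0,0,0],[0,0,0],[0,0,0],[0,0,0],[0,0,0],[0,0,0]]}}

```text
clock: 20.85
tcp_pos: [0.5801, 0.1463, 0.0484]
orientation: [0.195, 3.134, -0.001]
contact_force: [1.7, 1.8, -0.1]
grip_width: 0.0258
```

```bash
python3 -c "
from h import *
st(); cyl()"
```

```text
t 20.85 p [0.5801 0.1463 0.0484] F [ 1.7  1.8 -0.1] w 0.0258 q [ 0.37  0.86 -1.03  1.83  0.9   1.    0.39]
[[-0.992, 0.124, 0.002], [0.124, 0.992, -0.001], [-0.002, -0.0, -1.0]]
side 0.74 top 254.4 119 bot 252.8 181 [0.696 0.148 0.   ]
scene 0.78 top 271.7 157 bot 270.4 243 [0.698 0.095 0.   ]
```

Call:
{"op": "carry_out", "data": {"offset": [[0,-0.004,0],[0,-0.008,0],[0,-0.012,0],[0,-0.016,0],[0,-0.018,0]], "turn": [[0,0,0],[0,0,0],[0,0,0],[0,0,0],[0,0,0]]}}

```text
clock: 21.55
tcp_pos: [0.579, 0.1409, 0.0486]
orientation: [0.191, 3.133, 0.008]
contact_force: [2.2, 10.6, -6.7]
grip_width: 0.0259
```

Call:
{"op": "carry_out", "data": {"offset": [[0,-0.003,0],[0,-0.004,0],[0,-0.004,0],[0,-0.004,0]], "turn": [[0,0,0],[0,0,0],[0,0,0],[0,0,0]]}}

```text
clock: 21.95
tcp_pos: [0.579, 0.1409, 0.0488]
orientation: [0.189, 3.133, 0.013]
contact_force: [3.1, 13.5, -8.3]
grip_width: 0.0255
```

Call:
{"op": "carry_out", "data": {"offset": [[0,0.005,0],[0,0.012,0],[0,0.012,0],[0,0.012,0],[0,0.012,0],[0,0.012,0],[0,0.012,0]], "turn": [[0,0,0],[0,0,0],[0,0,0],[0,0,0],[0,0,0],[0,0,0],[0,0,0]], "hand": 0}}

```text
clock: 22.65
tcp_pos: [0.5796, 0.142, 0.0484]
orientation: [0.194, 3.134, -0.001]
contact_force: [0.2, 0.1, 0.0]
grip_width: 0.0852
```

Call:
{"op": "carry_out", "data": {"offset": [[0,0,-0.05],[0,0,-0.13],[0,0,-0.21],[0,0,-0.3],[0,0,-0.4],[0,0,-0.5],[0,0,-0.56],[0,0,-0.56]], "turn": [[0,0,0],[0,0,0],[0,0,0],[0,0,0],[0,0,0],[0,0,0],[0,0,0],[0,0,0]]}}

```text
clock: 23.45
tcp_pos: [0.5804, 0.144, 0.3335]
orientation: [0.193, 3.127, 0.004]
contact_force: [0.5, 0.1, 0.1]
grip_width: 0.0854
```

```bash
python3 - <<'E'
from h import *
st(); f=imaging.grab_frame('wrist'); g=imaging.grab_frame('side'); cyl()
C=(.6801,.1248,-.1233)
print('handle exp shut', proj(f,cor(C,(-.1,.01,.082))).round())
for c,fr in(('side',g),('scene',imaging.grab_frame('scene'))):
  for q in('flask_500','beaker_400','beaker_50'):
    for d in look_for(q,c)[:2]: print(c,q,round(d['score'],2),toworld(fr,d['xyz']).round(3))
cv2.imwrite('pics/m9.png',np.hstack([f['pixels'][:,:,::-1][:,80:480],cv2.resize(g['pixels'][:,:,::-1][90:218,200:333],None,fx=3,fy=3,interpolation=cv2.INTER_CUBIC)]))
E
```

```text
t 23.45 p [0.5804 0.144  0.3335] F [0.5 0.1 0.1] w 0.0854 q [ 0.53  0.58 -1.29  1.59  0.57  1.4   0.63]
[[-0.992, 0.123, 0.009], [0.123, 0.992, 0.002], [-0.009, 0.003, -1.0]]
side 0.81 top 261.0 119 bot 260.8 188 [ 0.659  0.142 -0.   ]
scene 0.69 top 271.8 157 bot 270.5 243 [0.698 0.095 0.   ]
handle exp shut [257. 163.]
side flask_500 0.86 [0.744 0.303 0.082]
side flask_500 0.28 [0.613 0.149 0.034]
side beaker_400 0.91 [0.411 0.395 0.102]
side beaker_400 0.5 [ 0.805 -0.056  0.038]
side beaker_50 0.91 [0.411 0.395 0.102]
side beaker_50 0.5 [ 0.805 -0.056  0.038]
scene flask_500 0.74 [0.763 0.27  0.084]
scene beaker_400 0.94 [0.424 0.361 0.08 ]
scene beaker_400 0.57 [ 0.813 -0.049  0.032]
scene beaker_50 0.94 [0.424 0.361 0.08 ]
scene beaker_50 0.57 [ 0.813 -0.049  0.032]
```

View pics/m9.png

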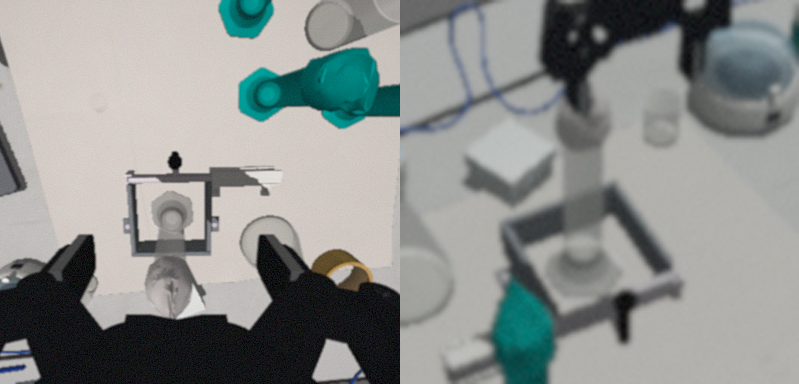

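The bar lies right across the mouth as far as the keeper (wrist crop (128,178) to (210,180)), with the handle back at its shut position. The cylinder stands upright inside, clear of the walls, and the gripper is touching nothing.

```bash
python3 -c "
from h import *
print(r.hand_in())"
```

```text
the job is handed in; nothing more can be done
None
```

The cylinder is standing upright and released inside the corral, with the bar shut in front of it. I handed the job in at about 23.5 s of the 72 s allowed; the hand-in gives no verdict.

- **What I did:** I pinched the handle and drew the bar open to its stop. I then pushed the cylinder at about 50 mm/s with two fingertips low on the tube, just above the foot, until it was in the middle of the corral. Finally I pushed the bar back by its handle until it pressed against its end stop with about 13 N, then released it and raised the gripper clear.
- **Last checks:** In the wrist and side pictures the bar lies fully across the mouth to the keeper, and the cylinder's foot is inside the walls. Contact force was near zero. The flask and both beakers read within about 4 mm of their first positions, except the tall beaker's measured height in one view. I took that as measuring error, because nothing went near it.
- **Checks that disagreed:**
  - My early estimates of the cylinder's position differed by about 2 cm between cameras, so I went by the wrist view.
  - One slanted view put the open handle about 15 mm off, and a view from above corrected it.
  - While opening the bar I saw up to about 19 N upward on the tool, below the limits.

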